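# Refill the screw-capped biscuit canister in the pantry

### The arm

A 6-joint arm with a two-finger parallel gripper is mounted at the origin on the work surface. World frame = base frame: x ahead of the robot, y to its left, z up, the work surface at z = 0. Lengths are in mm, angles in rad, forces in N, time in s.
With the tool pointing down it reaches from about 350 to 775 mm from the base axis. Payload 7.3 kg.
Tool frame: the origin (TCP) lies midway between the tips of the shut fingers; the grasp point (between the pads) lies 19 mm behind it; z points along the fingers, y is the line along which they close (so a half turn about z gives the same grasp; the last joint's range is limited). The gripper opens to 92 mm and grips with 3 to 60 N. Pads are 19 mm wide; open, the fingers measure 130 mm over their backs; the gripper's body (75 mm by 190 mm) begins 47 mm behind the grasp point.
Start: joints at [1.09, 0.342, 1.524, -0, 1.275, -0.146], TCP at [172.491, 495.875, 226.741] pointing down, gripper open.
Joint ranges: [-2.53, 2.53], [-0.77, 2.02], [0.04, 2.7], [-1, 4.14], [0.28, 2.66], [-3.11, 3.11]. Speed limits (rad/s): [2.57, 2.57, 3.14, 3.14, 3.14, 3.14].

### API

Orientations are given as [roll, pitch, yaw] about the fixed x, y, z axes, in that order (R = Rz(yaw) Ry(pitch) Rx(roll)).
In Python, from plant import bot gives the robot as it stands. The module is installed in compiled form; this text tells all that it offers.
- The arm moves only by the shell command python3 -m crank 'ROWS' [OPENING]. ROWS is JSON, a list of rows, each a list of 6 numbers: the shift along the tool's x, y, z in m, then the turn, a rotation vector about the tool's x, y, z in rad. In form: [[dx, dy, dz, wx, wy, wz], ...]. A call has 1 to 5 rows; each row shifts and turns the commanded pose from where the row before left it, along the tool's axes as they then stand; what a row does not reach is not made up. A row lasts 1/8 s, in which the tool goes at most 62.5 mm and 10.7 degrees, less where a joint would pass 70% of its speed; a pose out of reach is approached as far as the arm can. A call is refused whole if a number of a shift passes 0.0625 or a number of a turn 0.188, either way. A call with a gripper value outside its range is refused whole. OPENING is the opening in per cent of the stroke, from 0 (shut) to 100 (fully open), set as the call begins (- or left out, the last holds). The fingers move at their own pace and stop on an object; the grip force is fixed at half the most. Time passes only in rows, so rows that do not move let the fingers close. It gives the time, the measured TCP pose, the force, the opening and the grip force at its end, in the units of the state.
- bot.get_obs(): the state, without advancing time (a new reading comes with each control period).
- bot.capture(name): name is "scene" or "side" or "wrist"; returns a dict with "color" (420x560x3 uint8, blue, green, red), "fov_y" (degrees; the focal length in pixels is half the picture's height over the tangent of half this angle, whatever the lens; pixels are square), "cx", "cy" (the principal point, pixels), "extrinsics" (4x4, takes a point from world to camera coordinates); the wrist camera has in their place "tool_from_camera" (4x4, takes a point from camera to tool coordinates, whose origin is the TCP and whose axes are the flange's). Camera axes: x right, y up, looking along -z (the intrinsics and any distortion apply to the point x, -y, -z); pixel columns grow to the right and rows downward; lengths in mm; the calibration is good to about 2 mm. A picture is of the moment at which its call begins: read the wrist's pose just before it. There is no depth.
- bot.close_job(): hands the job in; it is judged then, once.
The state is a dict: "time": time; "joint_positions": joint angles; "dq": joint speeds; "tau": joint torques, N m; "tool_pos": TCP position; "tcp_rot": TCP orientation; "contact_force": force on the tool from outside, world axes, zero at the start; "moment": the same for the moment, N m; "grip_width": finger opening in mm; "finger_force": force on a finger pad.
Only numpy, scipy, OpenCV 4.12 (cv2) and the standard library are available. Lean on these libraries where they do the work, as an engineer would, in place of code of your own. Each camera call takes 0.05 s, during which the arm holds its last target. There are 200 camera calls.

### The job

Refill the biscuit canister: first lock it to its base by turning the ring round its foot until the ring's ear lines up with the dark mark block. Then unscrew the cap, about two full turns anticlockwise, until the thread lets go, lift it off and stand it upright in the middle of the cork mat without tipping it over. Put every bone-shaped biscuit from the counter into the canister, leave the ring locked, and do not disturb the sealed jars.

Things in the scene. Friction and masses are not known exactly. Their poses are not given: they have to be found in the camera images.
- canister: White ceramic canister, fixed. Origin: centre of its foot on the counter, z up. Body 116 mm in diameter (inside 108), inner floor 27 mm above the counter; above 118 mm it narrows to a threaded neck, 90 mm outside, 82 mm inside, rim 168 mm above the counter. A wooden tongue at its foot (8 mm high) carries a dark mark block, 8 mm wide, 40 mm high, 137 to 155 mm from the axis.
- mouth (a point): Centre of the canister's open mouth, at the rim, 168 mm above the counter, on the canister's axis.
- mark (a point): Where the ear's grip point (point ear) is when the ring is locked: 106 mm from the canister's axis in the direction of the dark mark block, 45 mm above the counter.
- lock_ring (a joint): Angle (rad) of the captive brass lock ring (156 mm in diameter, 9 to 21 mm above the counter) about the canister's vertical axis; grows anticlockwise seen from above; starts at 0 to 0.5, lines up with the mark at 1.40, stops at 1.75. Stiff (0.12 N m of friction): it stays where it is left.
- ear (a point): Grip point of the lock ring's upright ear, 106 mm from the canister's axis, 45 mm above the counter. The ear is a radial brass fin 12 mm thick (tangentially), 32 mm long (radially), its top 68 mm above the counter. Take it from above, fingers closing tangentially: the gripper then clears the canister. The point's x axis points radially outward.
- cap: Aluminium screw cap, 117 mm in diameter, 40 mm high, with a dark square knob on top (42 mm square, faces along own x and y, from 40 to 76 mm). Origin: centre of the skirt's lower edge, z up; 132 mm above the counter when screwed on. 180 g. Right-hand thread, light-running, 10 mm a turn, 1 mm play: free after 1.9 turns (12 rad); it does not run back when let go. 40 mm more clears the neck.
- mat: Square cork mat, 150 by 150 mm, 4 mm thick, fixed to the counter. Origin: centre of its underside.
- biscuit1: Bone-shaped hard dog biscuit lying flat, 64 mm long (own x), 34 mm wide at the knobbly ends, 20 mm across the straight waist (own y), 18 mm thick, about 40 g. Origin: centre of its underside. Grip it across the waist. One of 3 to 5 that are present; an absent one reads None.
- biscuit2: Bone-shaped hard dog biscuit lying flat, 64 mm long (own x), 34 mm wide at the knobbly ends, 20 mm across the straight waist (own y), 18 mm thick, about 40 g. Origin: centre of its underside. Grip it across the waist. One of 3 to 5 that are present; an absent one reads None.
- biscuit3: Bone-shaped hard dog biscuit lying flat, 64 mm long (own x), 34 mm wide at the knobbly ends, 20 mm across the straight waist (own y), 18 mm thick, about 40 g. Origin: centre of its underside. Grip it across the waist. One of 3 to 5 that are present; an absent one reads None.
- biscuit4: Bone-shaped hard dog biscuit lying flat, 64 mm long (own x), 34 mm wide at the knobbly ends, 20 mm across the straight waist (own y), 18 mm thick, about 40 g. Origin: centre of its underside. Grip it across the waist. One of 3 to 5 that are present; an absent one reads None.
- biscuit5: Bone-shaped hard dog biscuit lying flat, 64 mm long (own x), 34 mm wide at the knobbly ends, 20 mm across the straight waist (own y), 18 mm thick, about 40 g. Origin: centre of its underside. Grip it across the waist. One of 3 to 5 that are present; an absent one reads None.
- jar_a: Sealed jar of preserves, a bystander, 76 mm in diameter, 130 mm tall, about 0.5 kg. Origin: centre of its underside.
- jar_b: Sealed jar of preserves, a bystander, 72 mm in diameter, 110 mm tall, about 0.5 kg. Origin: centre of its underside.
- jar_c: Sealed jar of preserves, a bystander, 72 mm in diameter, 110 mm tall, about 0.5 kg. Origin: centre of its underside.
Not all that is in view belongs to the job. What is shaped like the biscuit2 but blue or red is not meant.

How it is judged:
By the outcome, as a careful person would: the job done as asked, in the order asked, and still so for the second after the job is handed in, with the robot touching nothing.
Of biscuit1, biscuit2, biscuit3, biscuit4, biscuit5 only 3 to 5 are there at a start; the rules pass over those that are not, and their reading is None.
At some moment in a run one of biscuit1, biscuit2, biscuit3, biscuit4, biscuit5 may be knocked a few centimetres aside while the robot is not near it.
It also fails if it takes over 210 s, if anything falls off the work surface, if the arm or the gripper's body presses on something with over 40 N, if the wrist force passes 120 N, or if a joint passes its speed limit or range.

## Working session

There is one attempt and no reset: what is moved stays moved. The work goes in short steps, Python scripts to look and compute and a shell command to move; the robot and the scene stay as the last step left them, time stands still between calls to the robot, and variables do not carry over. Pictures are saved under pics/ and viewed, at most 14 in all, crops included, and the job is handed in when it is done.

```bash
mkdir -p pics; python3 - <<'E'
from plant import bot
import cv2
o=bot.get_obs();print({k:o[k] for k in('time','tool_pos','tcp_rot','grip_width')})
for n in("scene","side","wrist"):
    c=bot.capture(n);cv2.imwrite(f"pics/{n}0.png",c["color"]);print({k:v for k,v in c.items() if k!="color"})
E
```

```text
{'time': 0.0, 'tool_pos': array([172.28256935, 495.49703406, 226.03655383]), 'tcp_rot': array([-3.14004504e+00, -1.97889677e-04,  2.80684495e+00]), 'grip_width': 91.85692595236637}
{'fov_y': 48.67198011355411, 'cx': 279.40771105847324, 'cy': 213.70912748735313, 'extrinsics': array([[ 8.29716200e-01,  5.58135015e-01, -7.50553519e-03,
        -4.84749043e+02],
       [-2.97535754e-01,  4.53609562e-01,  8.40065974e-01,
         6.00087112e+01],
       [ 4.72274818e-01, -6.94783183e-01,  5.42432324e-01,
        -1.41850111e+03],
       [ 0.00000000e+00,  0.00000000e+00,  0.00000000e+00,
         1.00000000e+00]])}
{'fov_y': 49.894598418534, 'cx': 277.1807651880611, 'cy': 210.46686177773262, 'extrinsics': array([[-8.97484621e-01, -4.40379643e-01,  2.42306624e-02,
         5.07414089e+02],
       [ 2.46328125e-01, -4.54924509e-01,  8.55783936e-01,
        -2.56009802e+02],
       [-3.65846702e-01,  7.74021616e-01,  5.16765642e-01,
        -1.03479545e+03],
       [ 0.00000000e+00,  0.00000000e+00,  0.00000000e+00,
         1.00000000e+00]])}
{'fov_y': 71.38109407872491, 'cx': 283.1285007011743, 'cy': 206.98430764444936, 'tool_from_camera': array([[ 8.38750246e-04,  9.55598991e-01,  2.94669076e-01,
         8.01585033e+01],
       [ 9.99999439e-01, -9.92130916e-04,  3.71024774e-04,
        -1.10444767e-01],
       [ 6.46901200e-04,  2.94668600e-01, -9.55599287e-01,
        -1.57794259e+02],
       [ 0.00000000e+00,  0.00000000e+00,  0.00000000e+00,
         1.00000000e+00]])}
```

```bash
python3 -c "
import cv2
for n in('scene','side'):
    cv2.imwrite(f'pics/{n}0b.png',cv2.resize(cv2.imread(f'pics/{n}0.png'),(800,600),interpolation=cv2.INTER_CUBIC))"
```

```text
(no output)
```

View pics/scene0b.png

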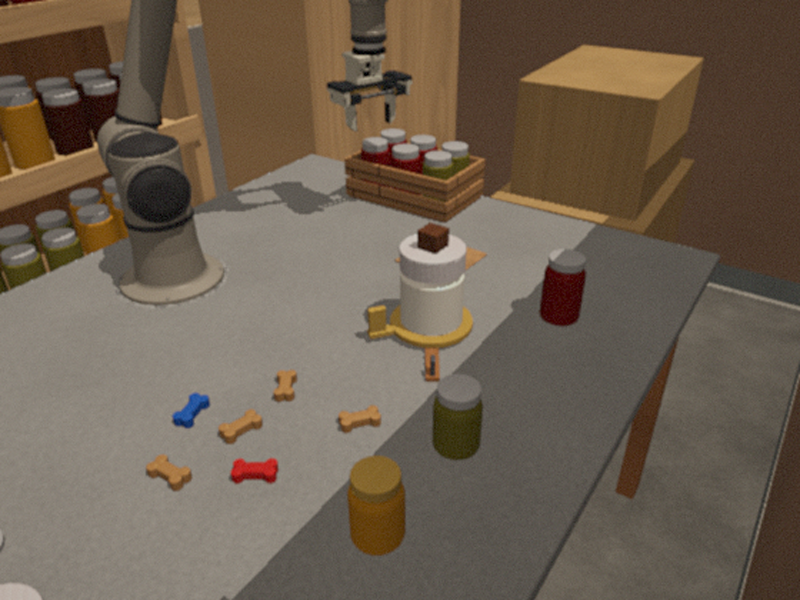

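View pics/side0b.png

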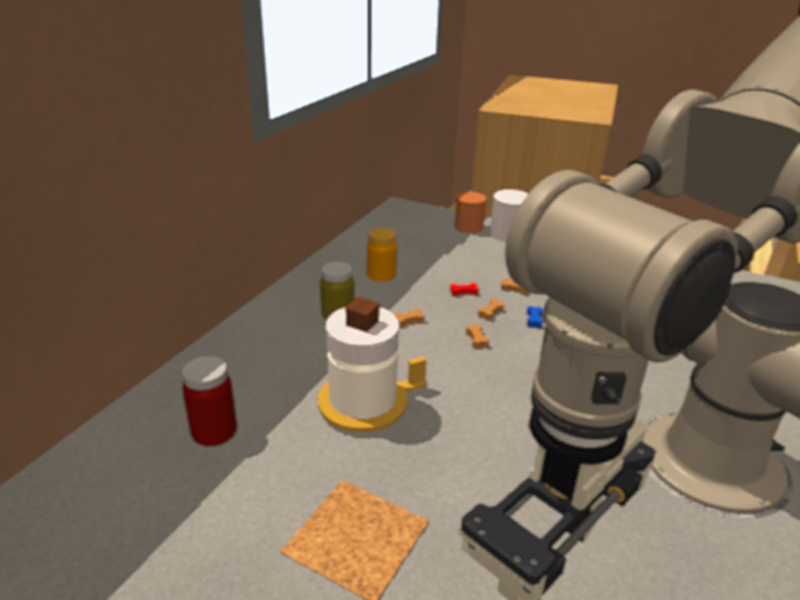

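Scene: four tan biscuits at (285,385), (241,426), (360,418), (169,471); the ear is at (377,320), the mark at (432,360), and the knob at (433,230). The side view shows the mat with corners (343,483), (428,525), (377,597), (284,549).

```bash
cat > h.py <<'E'
import numpy as np, cv2
from plant import bot
from scipy.spatial.transform import Rotation as R
def T_tool(o):
    T=np.eye(4);T[:3,:3]=R.from_euler('xyz',o['tcp_rot']).as_matrix();T[:3,3]=o['tool_pos'];return T
def setup(name):
    o=bot.get_obs();c=bot.capture(name)
    W=np.linalg.inv(c['extrinsics']) if 'extrinsics' in c else T_tool(o)@c['tool_from_camera']
    return dict(W=W,f=210/np.tan(np.radians(c['fov_y']/2)),cx=c['cx'],cy=c['cy'],img=c['color'],o=o)
def ray(c,u,v):
    d=c['W'][:3,:3]@np.array([(u-c['cx'])/c['f'],-(v-c['cy'])/c['f'],-1]);return c['W'][:3,3],d
def onz(c,u,v,z):
    p,d=ray(c,u,v);return p+d*(z-p[2])/d[2]
def proj(c,P):
    q=np.linalg.inv(c['W'])@np.append(P,1);return np.array([c['cx']-c['f']*q[0]/q[2],c['cy']+c['f']*q[1]/q[2]])
def local(P,yaw=None):
    "shift in tool axes (m) from measured pose to world P"
    o=bot.get_obs();T=T_tool(o);s=T[:3,:3].T@(np.array(P)-T[:3,3])/1000
    return s
def snap(name,fn,box=None,size=(800,600)):
    c=setup(name);im=c['img']
    if box: im=im[box[1]:box[3],box[0]:box[2]]
    cv2.imwrite('pics/'+fn,cv2.resize(im,size,interpolation=cv2.INTER_CUBIC));return c
E
python3 - <<'E'
from h import *
np.set_printoptions(precision=1,suppress=True)
s=setup('scene');d=setup('side');k=.7
for n,u,v,z in[('b',285,385,9),('b',241,426,9),('b',360,418,9),('b',169,471,9),('knobtop',434,232,204),('ear',377,320,50),('mark',432,366,30),('ringbot',432,343,9)]:print(n,onz(s,u*k,v*k,z))
for n,u,v,z in[('b',478,336,9),('b',490,310,9),('b',411,318,9),('knobtop',364,308,204),('ear',417,372,50),('m',343,483,4),('m',428,525,4),('m',377,597,4),('m',284,549,4),('jarC',206,368,110)]:print(n,onz(d,u*k,v*k,z))
for n,u,v,z in[('jarred',567,260,110),('jargreen',459,390,110),('jaror',377,475,130)]:print(n,onz(s,u*k,v*k,z))
w=setup('wrist');cv2.imwrite('pics/w0.png',w['img'])
E
```

```text
b [ 452.6 -143.5    9. ]
b [ 462.6 -254.1    9. ]
b [ 604.4 -138.9    9. ]
b [ 443.7 -376.8    9. ]
knobtop [565.4 137.6 204. ]
ear [504.6  48.1  50. ]
mark [643.2  10.9  30. ]
ringbot [594.4  91.1   9. ]
b [ 451.2 -144.2    9. ]
b [ 462.4 -251.1    9. ]
b [ 599.5 -140.9    9. ]
knobtop [555. 147. 204.]
ear [490.2  72.1  50. ]
m [498.5 317.3   4. ]
m [353.5 329.7   4. ]
m [365.9 460.9   4. ]
m [510.  454.9   4. ]
jarC [762.4 293.4 110. ]
jarred [738.6 335.6 110. ]
jargreen [ 755.4 -102.5  110. ]
jaror [ 762.2 -309.2  130. ]
```

```bash
python3 -m crank '[[0,0,-0.058,0,0,0],[0,0,-0.058,0,0,0],[0,0,-0.058,0,0,0]]' >/dev/null
python3 -m crank '[[-0.0465,-0.0278,0,0,0,0],[-0.0465,-0.0278,0,0,0,0],[-0.0465,-0.0278,0,0,0,0],[-0.0465,-0.0278,0,0,0,0],[-0.0465,-0.0278,0,0,0,0]]'>/dev/null
python3 -m crank '[[-0.0465,-0.0278,0,0,0,0],[-0.0465,-0.0278,0,0,0,0],[-0.0465,-0.0278,0,0,0,0],[-0.0465,-0.0278,0,0,0,0],[-0.0465,-0.0278,0,0,0,0]]'>/dev/null
python3 -m crank '[[0,0,0,0,0,0.178],[0,0,0,0,0,0.178],[0,0,0,0,0,0.178],[0,0,0,0,0,0.178],[0,0,0,0,0,0.178]]'>/dev/null
python3 -m crank '[[0,0,0,0,0,0.178],[0,0,0,0,0,0.178],[0,0,0,0,0,0.178],[0,0,0,0,0,0.178],[0,0,0,0,0,0.178]]'
python3 -c "
from h import *
c=snap('wrist','w1.png');print(c['o']['joint_positions'],c['W'][:3,3],c['o']['contact_force'])"
```

```text
time: 3.18
tool_pos: [520.2, 80.5, 400.6]
tcp_rot: [-3.141, 0.0, 1.021]
contact_force: [-0.5, 0.1, -0.2]
grip_width: 91.6
finger_force: 0.0
[7.88037340e-03 2.77384892e-01 1.14818569e+00 8.91743099e-05
 1.71631312e+00 5.57719942e-01] [561.50812379 148.53197186 558.38125566] [-0.52906773  0.08326795 -0.22787299]
```

View pics/w1.png

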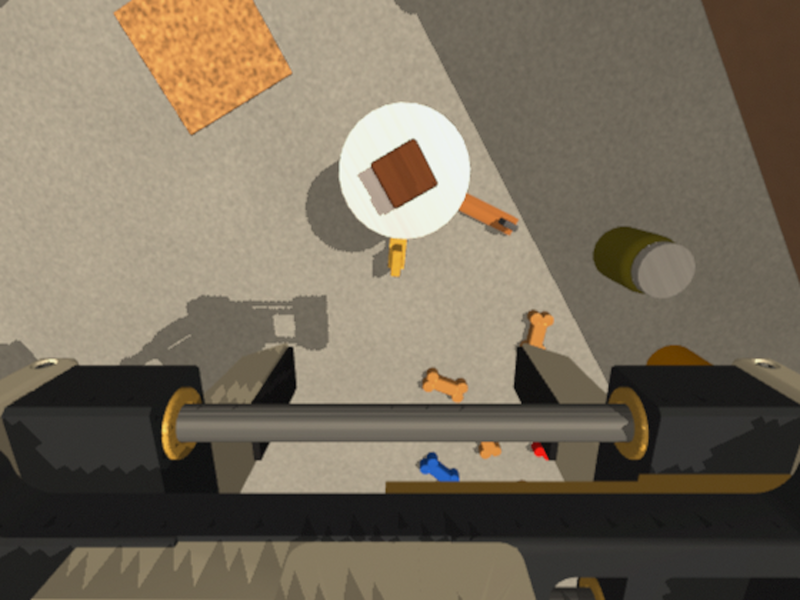

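Wrist view: cap disc centred at (405,170), knob top corners (415,139), (437,183), (395,208), (372,166), ear top near (398,243), mark block near (506,224).

```bash
cat >> h.py <<'E'
np.set_printoptions(precision=2,suppress=True)
E
python3 - <<'E'
from h import *
c=setup('wrist');k=.7
kn=[onz(c,u*k,v*k,208)[:2] for u,v in[(415,139),(437,183),(395,208),(372,166)]]
print('knob',kn,np.mean(kn,0),[np.linalg.norm(kn[i]-kn[i-1]) for i in range(4)])
e=kn[1]-kn[0];print('edge ang',np.arctan2(e[1],e[0]))
L,Rr,T,B=[onz(c,u*k,v*k,172)[:2] for u,v in[(339,170),(470,170),(405,102),(405,239)]]
print('disc',(L+Rr)/2,np.linalg.norm(L-Rr),(T+B)/2,np.linalg.norm(T-B))
a=np.mean(kn,0)
for n,u,v,z in[('ear',399,245,68),('mark',506,224,40),('m',115,13,4),('m',291,72,4),('m',192,134,4),('b',540,330,9),('b',445,385,9)]:
    P=onz(c,u*k,v*k,z)[:2];d=P-a;print(n,P,np.hypot(*d),np.arctan2(d[1],d[0]))
cv2.imwrite('pics/w1c.png',cv2.resize(c['img'][60:210,210:400],(760,600),interpolation=cv2.INTER_CUBIC))
E
```

```text
knob [array([580.35, 161.59]), array([578.05, 123.63]), array([538.51, 124.76]), array([540.51, 162.46])] [559.35 143.11] [np.float64(39.85725378465104), np.float64(38.02807676951612), np.float64(39.55750484398039), np.float64(37.75634644444104)]
edge ang -1.6313751323864205
disc [560.9  145.89] 116.06750060243354 [559.63 143.01] 116.56436717602304
ear [510.16  76.46] 82.83654835255054 -2.2066392763945224
mark [633.2  24.8] 139.46098368067067 -1.0127615780492127
m [369.1  467.18] 375.79034087335475 2.1016591814428995
m [504.55 311.33] 176.92656589717805 1.8857279760215993
m [359.08 320.39] 267.4694704299934 2.4170323017776614
b [ 608.75 -139.95] 287.340590955468 -1.3980444911968872
b [ 450.95 -144.3 ] 307.17451256203833 -1.9314707814729508
```

View pics/w1c.png

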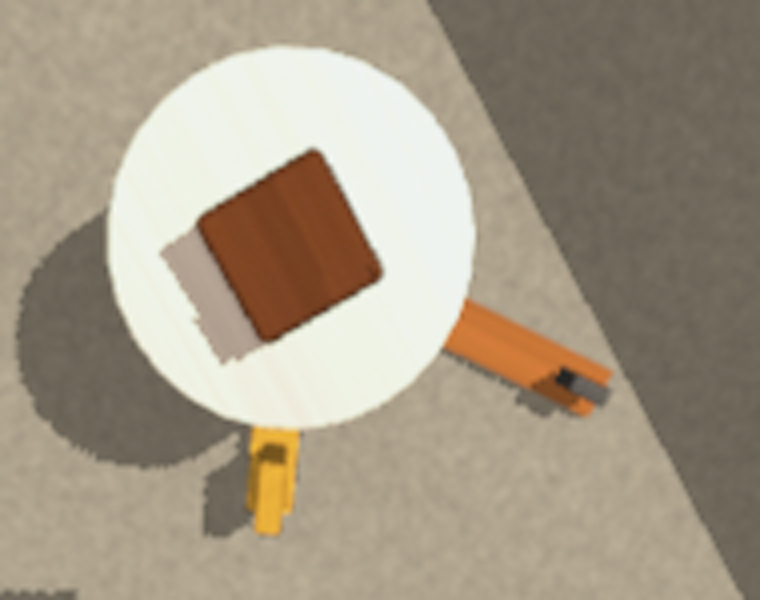

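```bash
python3 - <<'E'
from h import *
c=setup('wrist');a=np.array([559.8,143.5])
for n,u,v,z in[('earout',268,535,68),('ear a',270,490,68),('ear in',272,465,68),('ear in',272,440,68),('markout',606,393,40),('markin',570,379,40),('mark',588,386,40)]:
    P=onz(c,210+u/4,60+v/4,z)[:2];d=P-a;print(n,P,np.hypot(*d),np.arctan2(d[1],d[0]))
s=setup('scene');im=s['img'];cv2.imwrite('pics/s1c.png',cv2.resize(im[200:275,240:340],(800,600),interpolation=cv2.INTER_CUBIC))
for th in np.linspace(-2.3,-2.0,4): print(th,proj(c,[a[0]+106*np.cos(th),a[1]+106*np.sin(th),68]),proj(s,[a[0]+106*np.cos(th),a[1]+106*np.sin(th),68]))
E
```

```text
earout [486.53  45.27] 122.54623906667838 -2.2116273495396097
ear a [497.66  61.75] 102.6824734952173 -2.2207766701279286
ear in [504.05  70.56] 91.8075605771395 -2.2233477330845526
ear in [509.64  79.68] 81.16945978461736 -2.236905243655205
markout [643.68  17.21] 151.6077045608252 -0.9845022486260632
markin [632.9  30.9] 134.2424435790836 -0.9949853359524877
mark [638.28  24.07] 142.90782772558097 -0.9894345654120452
-2.3 [272.45 183.69] [262.55 213.39]
-2.1999999999999997 [278.59 184.51] [263.65 215.53]
-2.1 [284.76 184.72] [265.16 217.62]
-2.0 [290.93 184.32] [267.08 219.63]
```

View pics/s1c.png

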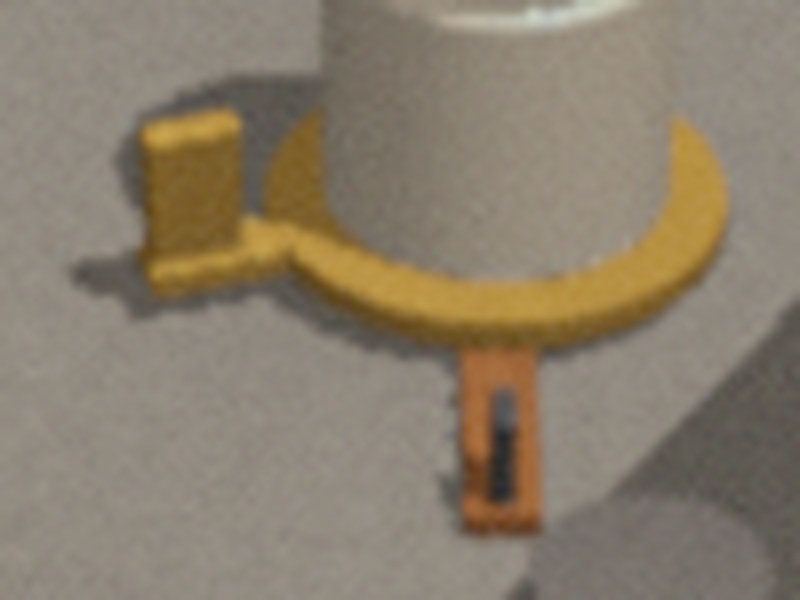

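```bash
python3 -m crank '[[-0.0318,-0.0061,0,0,0,0.094],[0,0,0,0,0,0]]' >/dev/null
python3 -m crank '[[0,0,0.055,0,0,0],[0,0,0.055,0,0,0],[0,0,0.055,0,0,0],[0,0,0.055,0,0,0],[0,0,0.055,0,0,0]]'
python3 -m crank '[[0,0,0,0,0,0]]'
python3 -c "
from h import *
print(local([496.2,58.7,29]));c=snap('wrist','w2.png')"
```

```text
time: 4.25
tool_pos: [499.1, 57.0, 124.2]
tcp_rot: [3.141, -0.001, 0.936]
contact_force: [-0.0, -0.0, -0.8]
grip_width: 91.7
finger_force: 0.0
time: 4.38
tool_pos: [496.3, 56.9, 122.5]
tcp_rot: [-3.134, 0.005, 0.935]
contact_force: [-0.6, 0.6, 1.1]
grip_width: 91.6
finger_force: 0.0
[ 0.   -0.    0.09]
```

View pics/w2.png

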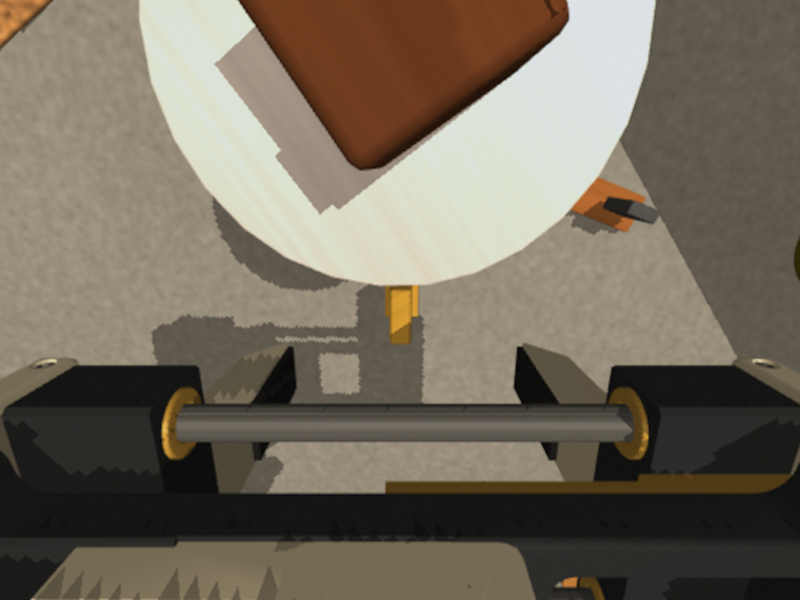

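The ear sits centred between the fingers at (400,315), with its fin along the tool's x axis. I'll descend, grip and turn.

```bash
python3 -m crank '[[0,0,0.047,0,0,0],[0,0,0.047,0,0,0],[0,0,0,0,0,0]]'
python3 -m crank '[[0,0,0,0,0,0],[0,0,0,0,0,0],[0,0,0,0,0,0],[0,0,0,0,0,0],[0,0,0,0,0,0]]' 0
python3 -c "
from h import *
o=bot.get_obs();a=np.array([559.8,143.5]);d=o['tool_pos'][:2]-a;print(np.hypot(*d),np.arctan2(d[1],d[0]),o['tcp_rot'][2]-np.pi)"
```

```text
time: 4.8
tool_pos: [498.6, 56.6, 31.7]
tcp_rot: [-3.14, 0.001, 0.934]
contact_force: [0.4, 0.2, 0.0]
grip_width: 92.1
finger_force: 0.0
time: 5.42
tool_pos: [498.7, 56.5, 31.9]
tcp_rot: [3.141, -0.0, 0.933]
contact_force: [-0.2, 0.0, -0.2]
grip_width: 46.2
finger_force: 0.0
106.31792101490872 -2.1828888987672284 -2.2087748548860047
```

```bash
python3 -m crank '[[0,0,0,0,0,0],[0,0,0,0,0,0],[0,0,0,0,0,0],[0,0,0,0,0,0],[0,0,0,0,0,0]]'|tail -4
python3 -c "
from h import *
o=bot.get_obs();a=np.array([559.8,143.5]);d=o['tool_pos'][:2]-a;print(o['tool_pos'],np.hypot(*d),np.arctan2(d[1],d[0]),o['tcp_rot'][2]-np.pi)"
python3 -m crank '[[0.0005,0.0106,0,0,0,-0.1],[0.0005,0.0106,0,0,0,-0.1],[0.0005,0.0106,0,0,0,-0.1],[0.0005,0.0106,0,0,0,-0.1],[0.0005,0.0106,0,0,0,-0.1]]'
python3 -m crank '[[0.0005,0.0106,0,0,0,-0.1],[0.0005,0.0106,0,0,0,-0.1],[0.0005,0.0106,0,0,0,-0.1],[0.0005,0.0106,0,0,0,-0.1],[0.0005,0.0106,0,0,0,-0.1]]'
python3 -m crank '[[0.0005,0.0106,0,0,0,-0.1],[0.0005,0.0106,0,0,0,-0.1],[0,0,0,0,0,0],[0,0,0,0,0,0]]'
python3 -c "
from h import *
o=bot.get_obs();a=np.array([559.8,143.5]);d=o['tool_pos'][:2]-a;print(np.hypot(*d),np.arctan2(d[1],d[0]),o['tcp_rot'][2]-np.pi)"
```

```text
tcp_rot: [-3.141, 0.001, 0.934]
contact_force: [-3.2, 1.2, 1.4]
grip_width: 12.0
finger_force: 29.9
[498.03  56.67  31.58] 106.56252506237304 -2.189119075683843 -2.207932875880062
time: 6.68
tool_pos: [546.8, 38.3, 31.5]
tcp_rot: [-3.14, -0.002, 1.436]
contact_force: [-3.2, 12.9, 1.4]
grip_width: 12.2
finger_force: 29.8
time: 7.3
tool_pos: [597.9, 45.1, 31.5]
tcp_rot: [-3.139, -0.005, 1.936]
contact_force: [-8.3, 13.2, 5.5]
grip_width: 11.9
finger_force: 29.9
time: 7.8
tool_pos: [616.5, 54.5, 31.5]
tcp_rot: [-3.14, -0.005, 2.133]
contact_force: [-8.0, 11.9, 4.4]
grip_width: 12.2
finger_force: 29.9
105.49788024585216 -1.0033836571632606 -1.0081208357605056
```

```bash
python3 -m crank '[[0.0001,0.0016,0,0,0,-0.015],[0,0,0,0,0,0],[0,0,0,0,0,0]]' |tail -4
python3 -m crank '[[0,0,0,0,0,0],[0,0,0,0,0,0],[0,0,0,0,0,0],[0,0,0,0,0,0],[0,0,0,0,0,0]]' 100 |tail -4
python3 -m crank '[[0,0,-0.05,0,0,0],[0,0,-0.06,0,0,0],[0,0,-0.06,0,0,0],[0,0,-0.06,0,0,0],[0,0,-0.06,0,0,0]]'|tail -4
python3 -m crank '[[-0.03,0,-0.06,0,0,0],[-0.03,0,0,0,0,0],[0,0,0,0,0,0]]'
python3 -c "
from h import *
c=snap('wrist','w3.png');a=np.array([559.8,143.5])
for t in (-.988,-1.0):print([proj(c,[a[0]+r*np.cos(t),a[1]+r*np.sin(t),z])/.7 for r,z in((106,68),(146,40),(0,208))])"
```

```text
tcp_rot: [-3.14, -0.005, 2.148]
contact_force: [-8.2, 10.5, 5.3]
grip_width: 12.0
finger_force: 29.9
tcp_rot: [3.141, 0.0, 2.147]
contact_force: [-0.2, 0.2, -0.4]
grip_width: 57.1
finger_force: 0.0
tcp_rot: [3.141, 0.0, 2.148]
contact_force: [1.7, -0.6, 0.5]
grip_width: 91.6
finger_force: 0.0
time: 9.8
tool_pos: [652.0, 2.1, 377.0]
tcp_rot: [-3.141, 0.0, 2.145]
contact_force: [-0.2, 0.1, -0.8]
grip_width: 91.9
finger_force: 0.0
[array([405.21, 183.47]), array([405.42, 217.86]), array([404.4 ,  31.17])]
[array([404.03, 183.48]), array([403.92, 217.86]), array([404.4 ,  31.17])]
```

View pics/w3.png

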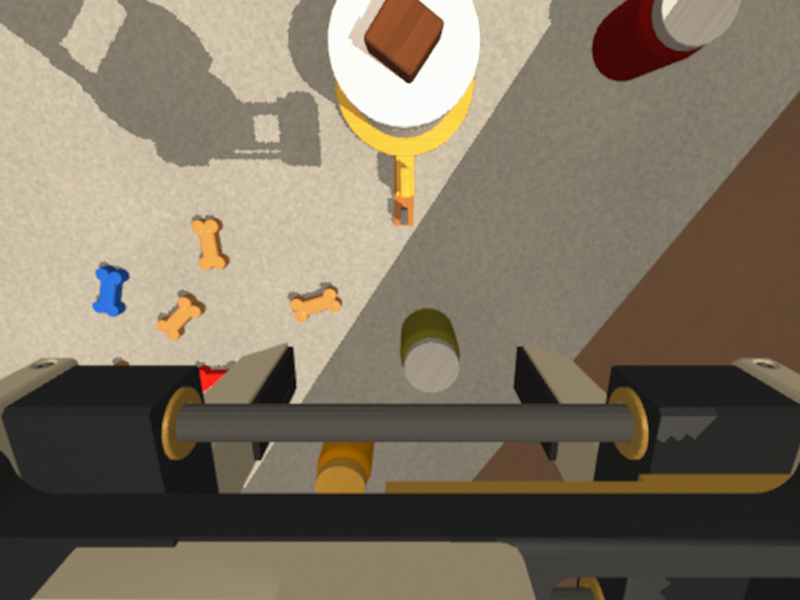

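The ear now lies in line with the mark: (405,180) against (404,213). The ring is locked, so the cap comes next.

```bash
python3 -m crank '[[0.0563,-0.0002,0,0,0,0],[0.0563,-0.0002,0,0,0,0],[0.0563,-0.0002,0,0,0,0]]' >/dev/null
python3 -m crank '[[0,0,-0.01,0,0,0.1825],[0,0,0,0,0,0.1825],[0,0,0,0,0,0.1825],[0,0,0,0,0,0.1825],[0,0,0,0,0,0.1825]]' >/dev/null
python3 -m crank '[[0,0,0,0,0,0.1825],[0,0,0,0,0,0.1825],[0,0,0,0,0,0.1825],[0,0,0,0,0,0.1825],[0,0,0,0,0,0.1825]]' >/dev/null
python3 -m crank '[[0,0,0,0,0,0.1825],[0,0,0,0,0,0.1825],[0,0,0.06,0,0,0],[0,0,0.06,0,0,0],[0,0,0,0,0,0]]'
python3 -c "
from h import *
print(local([559.8,143.5,178]));o=bot.get_obs();print(o['joint_positions']);c=setup('wrist')
P=[(o['tool_pos'])]
print(proj(c,[559.8,143.5,208])/.7);cv2.imwrite('pics/w4.png',c['img'])"
```

```text
time: 12.1
tool_pos: [554.9, 145.5, 262.9]
tcp_rot: [3.14, 0.012, -0.041]
contact_force: [-0.1, -0.3, 0.4]
grip_width: 91.8
finger_force: 0.0
[0.01 0.   0.08]
[0.12 0.42 1.31 0.   1.43 1.73]
[407.2  310.56]
```

View pics/w4.png

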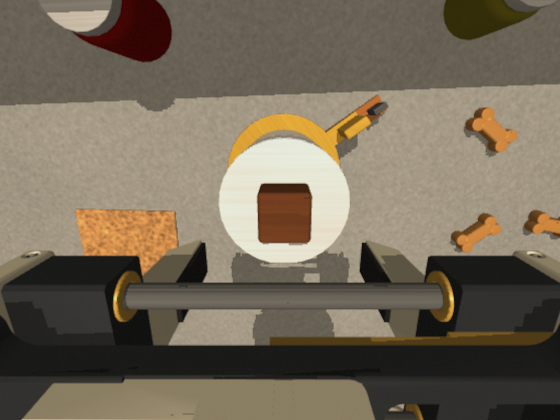

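Knob square with the tool, top centred at (285,219) as predicted.

```bash
python3 -m crank '[[0,0,0,0,0,0],[0,0,0.04,0,0,0],[0,0,0,0,0,0],[0,0,0,0,0,0]]'
python3 -c "
from h import *
print(local([559.8,143.5,178])*1000)"
```

```text
time: 12.65
tool_pos: [560.0, 145.4, 230.3]
tcp_rot: [-3.141, -0.004, -0.042]
contact_force: [0.5, 0.7, 0.0]
grip_width: 91.9
finger_force: 0.0
[-0.32  1.92 52.3 ]
```

```bash
python3 -m crank '[[0,0.0019,0.026,0,0,0],[0,0,0.026,0,0,0],[0,0,0,0,0,0],[0,0,0,0,0,0]]'|tail -5
python3 -m crank '[[0,0,0,0,0,0],[0,0,0,0,0,0],[0,0,0,0,0,0],[0,0,0,0,0,0],[0,0,0,0,0,0]]' 0 |tail -4
python3 -m crank '[[0,0,0,0,0,0],[0,0,0,0,0,0],[0,0,0,0,0,0]]'
```

```text
tool_pos: [559.9, 143.5, 177.8]
tcp_rot: [-3.141, -0.003, -0.042]
contact_force: [0.7, -0.4, -0.2]
grip_width: 91.6
finger_force: 0.0
tcp_rot: [-3.142, -0.0, -0.042]
contact_force: [0.0, -0.0, 0.3]
grip_width: 46.2
finger_force: 0.0
time: 14.15
tool_pos: [558.6, 143.3, 175.6]
tcp_rot: [-3.141, -0.0, -0.042]
contact_force: [-0.9, 1.2, 0.3]
grip_width: 41.7
finger_force: 30.0
```

```bash
python3 -m crank '[[0,0,-0.0003,0,0,-0.185],[0,0,-0.0003,0,0,-0.185],[0,0,-0.0003,0,0,-0.185],[0,0,-0.0003,0,0,-0.185],[0,0,-0.0003,0,0,-0.185]]'
python3 -m crank '[[0,0,-0.0003,0,0,-0.185],[0,0,-0.0003,0,0,-0.185],[0,0,-0.0003,0,0,-0.185],[0,0,-0.0003,0,0,-0.185],[0,0,-0.0003,0,0,-0.185]]'
python3 -m crank '[[0,0,-0.0003,0,0,-0.185],[0,0,-0.0003,0,0,-0.185],[0,0,-0.0003,0,0,-0.185],[0,0,-0.0003,0,0,-0.185],[0,0,-0.0003,0,0,-0.185]]'|sed -n 2,4p
```

```text
time: 14.78
tool_pos: [558.4, 143.2, 176.8]
tcp_rot: [-3.141, 0.001, 0.889]
contact_force: [0.2, -0.6, -2.2]
grip_width: 41.6
finger_force: 30.0
time: 15.4
tool_pos: [558.4, 143.2, 178.3]
tcp_rot: [-3.141, -0.0, 1.814]
contact_force: [0.1, 0.4, -2.1]
grip_width: 41.6
finger_force: 30.0
tool_pos: [558.6, 143.2, 179.9]
tcp_rot: [-3.141, -0.0, 2.739]
contact_force: [0.5, -0.0, -1.2]
```

```bash
python3 -m crank '[[0,0,-0.0003,0,0,-0.185],[0,0,-0.0003,0,0,-0.185],[0,0,-0.0003,0,0,-0.185],[0,0,-0.0003,0,0,-0.185],[0,0,-0.0003,0,0,-0.185]]' >/dev/null
python3 -m crank '[[0,0,-0.0003,0,0,-0.185],[0,0,-0.0003,0,0,-0.185],[0,0,-0.0003,0,0,-0.185],[0,0,-0.0003,0,0,-0.185],[0,0,-0.0003,0,0,-0.185]]'|sed -n 2,4p
python3 -m crank '[[0,0,0,0,0,0],[0,0,0,0,0,0],[0,0,0,0,0,0],[0,0,0,0,0,0],[0,0,0,0,0,0]]' 85 |sed -n 2,5p
python3 -m crank '[[0,0,0,0,0,0.18125],[0,0,0,0,0,0.18125],[0,0,0,0,0,0.18125],[0,0,0,0,0,0.18125],[0,0,0,0,0,0.18125]]' >/dev/null
python3 -m crank '[[0,0,0,0,0,0.18125],[0,0,0,0,0,0.18125],[0,0,0,0,0,0.18125],[0,0,0,0,0,0.18125],[0,0,0,0,0,0.18125]]' >/dev/null
python3 -m crank '[[0,0,0,0,0,0.18125],[0,0,0,0,0,0.18125],[0,0,0,0,0,0.18125],[0,0,0,0,0,0.18125],[0,0,0,0,0,0.18125]]' >/dev/null
python3 -m crank '[[0,0,0,0,0,0.18125],[0,0,0,0,0,0.18125],[0,0,0,0,0,0.18125],[0,0,0,0,0,0.18125],[0,0,0,0,0,0.18125]]' >/dev/null
python3 -m crank '[[0,0,0,0,0,0.18125],[0,0,0,0,0,0.18125],[0,0,0,0,0,0.18125],[0,0,0,0,0,0.18125],[0,0,0,0,0,0.18125]]' >/dev/null
python3 -m crank '[[0,0,0,0,0,0.18125],[0,0,0,0,0,0],[0,0,0,0,0,0]]'
```

```text
tool_pos: [558.4, 143.2, 182.8]
tcp_rot: [3.141, -0.0, -1.694]
contact_force: [0.1, 0.4, -2.4]
tool_pos: [558.6, 143.3, 183.1]
tcp_rot: [-3.142, 0.0, -1.701]
contact_force: [0.7, -0.6, 0.1]
grip_width: 77.8
time: 21.4
tool_pos: [558.6, 143.3, 183.1]
tcp_rot: [-3.141, -0.0, -0.126]
contact_force: [0.4, -0.7, -1.3]
grip_width: 78.0
finger_force: 0.0
```

```bash
python3 -m crank '[[0,0,0,0,0,0],[0,0,0,0,0,0],[0,0,0,0,0,0],[0,0,0,0,0,0],[0,0,0,0,0,0]]' 0 >/dev/null
python3 -m crank '[[0,0,0,0,0,0],[0,0,0,0,0,0]]' |sed -n 2,6p
python3 -m crank '[[0,0,-0.0003,0,0,-0.185],[0,0,-0.0003,0,0,-0.185],[0,0,-0.0003,0,0,-0.185],[0,0,-0.0003,0,0,-0.185],[0,0,-0.0003,0,0,-0.185]]' |sed -n 2,6p
python3 -m crank '[[0,0,-0.0003,0,0,-0.185],[0,0,-0.0003,0,0,-0.185],[0,0,-0.0003,0,0,-0.185],[0,0,-0.0003,0,0,-0.185],[0,0,-0.0003,0,0,-0.185]]' >/dev/null
python3 -m crank '[[0,0,-0.0003,0,0,-0.185],[0,0,-0.0003,0,0,-0.185],[0,0,-0.0003,0,0,-0.185],[0,0,-0.0003,0,0,-0.185],[0,0,-0.0003,0,0,-0.185]]' >/dev/null
python3 -m crank '[[0,0,-0.0003,0,0,-0.185],[0,0,-0.0003,0,0,-0.185],[0,0,-0.0003,0,0,-0.185],[0,0,-0.0003,0,0,-0.185],[0,0,-0.0003,0,0,-0.185]]' >/dev/null
python3 -m crank '[[0,0,-0.0003,0,0,-0.185],[0,0,-0.0003,0,0,-0.185],[0,0,-0.0003,0,0,-0.185],[0,0,-0.0003,0,0,-0.185],[0,0,-0.0003,0,0,-0.185]]'|sed -n 2,6p
python3 -m crank '[[0,0,0,0,0,0],[0,0,0,0,0,0],[0,0,0,0,0,0],[0,0,0,0,0,0],[0,0,0,0,0,0]]' 85 |sed -n 2,5p
python3 -m crank '[[0,0,0,0,0,0.18125],[0,0,0,0,0,0.18125],[0,0,0,0,0,0.18125],[0,0,0,0,0,0.18125],[0,0,0,0,0,0.18125]]' >/dev/null
python3 -m crank '[[0,0,0,0,0,0.18125],[0,0,0,0,0,0.18125],[0,0,0,0,0,0.18125],[0,0,0,0,0,0.18125],[0,0,0,0,0,0.18125]]' >/dev/null
python3 -m crank '[[0,0,0,0,0,0.18125],[0,0,0,0,0,0.18125],[0,0,0,0,0,0.18125],[0,0,0,0,0,0.18125],[0,0,0,0,0,0.18125]]' >/dev/null
python3 -m crank '[[0,0,0,0,0,0.18125],[0,0,0,0,0,0.18125],[0,0,0,0,0,0.18125],[0,0,0,0,0,0.18125],[0,0,0,0,0,0.18125]]' >/dev/null
python3 -m crank '[[0,0,0,0,0,0.18125],[0,0,0,0,0,0.18125],[0,0,0,0,0,0.18125],[0,0,0,0,0,0.18125],[0,0,0,0,0,0.18125]]' >/dev/null
python3 -m crank '[[0,0,0,0,0,0.18125],[0,0,0,0,0,0],[0,0,0,0,0,0]]'
```

```text
tool_pos: [558.6, 143.3, 183.1]
tcp_rot: [-3.142, -0.0, -0.13]
contact_force: [0.3, -0.7, -0.7]
grip_width: 42.1
finger_force: 29.8
tool_pos: [558.7, 143.4, 184.6]
tcp_rot: [-3.141, -0.0, 0.801]
contact_force: [0.7, -0.2, -0.1]
grip_width: 42.0
finger_force: 29.8
tool_pos: [558.5, 143.3, 190.5]
tcp_rot: [3.141, 0.0, -1.782]
contact_force: [-0.2, -0.3, -0.3]
grip_width: 41.7
finger_force: 29.8
tool_pos: [558.6, 143.3, 190.6]
tcp_rot: [-3.142, 0.0, -1.788]
contact_force: [0.5, -0.2, 0.3]
grip_width: 77.6
time: 29.52
tool_pos: [558.6, 143.3, 190.6]
tcp_rot: [-3.142, 0.0, -0.214]
contact_force: [0.4, -0.1, -0.5]
grip_width: 77.9
finger_force: 0.0
```

```bash
python3 -m crank '[[0,0,0,0,0,0],[0,0,0,0,0,0],[0,0,0,0,0,0],[0,0,0,0,0,0],[0,0,0,0,0,0]]' 0 >/dev/null
python3 -m crank '[[0,0,0,0,0,0],[0,0,0,0,0,0]]' |sed -n 2,6p
python3 -m crank '[[0,0,-0.0003,0,0,-0.185],[0,0,-0.0003,0,0,-0.185],[0,0,-0.0003,0,0,-0.185],[0,0,-0.0003,0,0,-0.185],[0,0,-0.0003,0,0,-0.185]]' |sed -n 2,6p
python3 -m crank '[[0,0,-0.0003,0,0,-0.185],[0,0,-0.0003,0,0,-0.185],[0,0,-0.0003,0,0,-0.185],[0,0,-0.0003,0,0,-0.185],[0,0,-0.0003,0,0,-0.185]]' >/dev/null
python3 -m crank '[[0,0,-0.0003,0,0,-0.185],[0,0,-0.0003,0,0,-0.185],[0,0,-0.0003,0,0,-0.185],[0,0,-0.0003,0,0,-0.185],[0,0,-0.0003,0,0,-0.185]]' >/dev/null
python3 -m crank '[[0,0,-0.0003,0,0,-0.185],[0,0,-0.0003,0,0,-0.185],[0,0,-0.0003,0,0,-0.185],[0,0,-0.001,0,0,0],[0,0,-0.002,0,0,0]]' 
python3 -m crank '[[0,0,-0.003,0,0,0],[0,0,-0.003,0,0,0],[0,0,0,0,0,0]]' 
python3 -c "
from h import *
o=bot.get_obs();print(o['joint_positions'][5])"
```

```text
tool_pos: [558.6, 143.3, 190.6]
tcp_rot: [-3.141, -0.0, -0.217]
contact_force: [-0.5, 0.8, -0.4]
grip_width: 42.1
finger_force: 29.6
tool_pos: [558.6, 143.2, 192.1]
tcp_rot: [3.142, -0.0, 0.714]
contact_force: [0.3, -0.3, -0.4]
grip_width: 41.8
finger_force: 29.6
time: 32.9
tool_pos: [558.5, 143.2, 198.9]
tcp_rot: [-3.142, -0.001, 3.109]
contact_force: [-0.3, -0.5, -1.1]
grip_width: 42.3
finger_force: 29.6
time: 33.28
tool_pos: [558.8, 143.3, 205.4]
tcp_rot: [3.141, 0.001, 3.112]
contact_force: [0.9, 0.0, -1.2]
grip_width: 42.5
finger_force: 29.6
-1.423368035190611
```

```bash
python3 -m crank '[[0,0,-0.02,0,0,0],[0,0,-0.02,0,0,0],[0,0,-0.02,0,0,0],[0,0,0,0,0,0]]' |sed -n 2,6p
python3 -m crank '[[0.0219,0.0405,0,0,0,0],[0.0219,0.0405,0,0,0,0],[0.0219,0.0405,0,0,0,0],[0,0,0,0,0,0],[0,0,0,0,0,0]]' |sed -n 2,6p
python3 -c "
from h import *
c=snap('wrist','w5.png')
print([proj(c,P)/.7 for P in((434.5,390,4),(560,143.3,168))])"
```

```text
tool_pos: [559.3, 143.4, 266.4]
tcp_rot: [3.141, 0.003, 3.113]
contact_force: [-0.1, -0.7, -2.6]
grip_width: 42.4
finger_force: 29.6
tool_pos: [496.3, 266.3, 264.2]
tcp_rot: [-3.141, -0.001, 3.113]
contact_force: [-0.6, -1.1, -1.1]
grip_width: 42.3
finger_force: 29.6
[array([531.09, 183.46]), array([227.92, 391.9 ])]
```

View pics/w5.png

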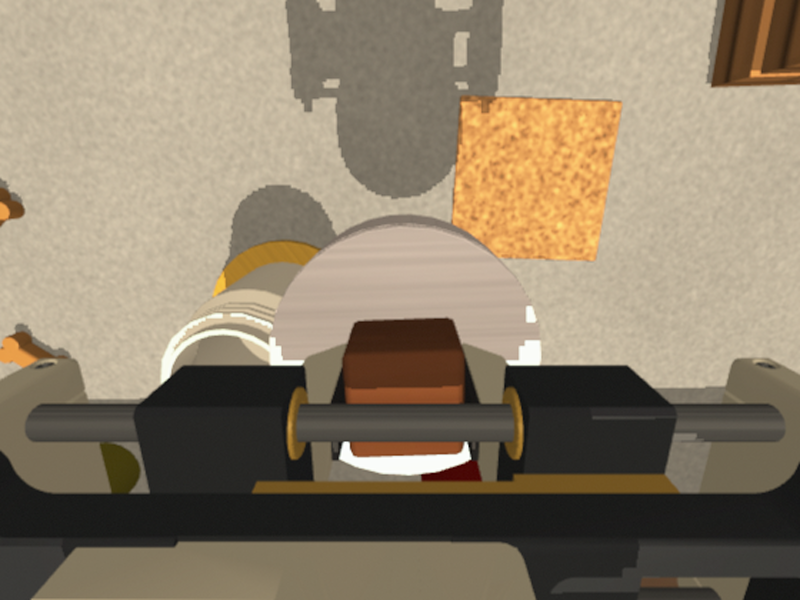

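The cap is held upright. Mat corners are (463,96), (621,101), (596,261), with the fourth hidden by the cap.

```bash
python3 -c "
from h import *
c=setup('wrist');k=.7
p=[onz(c,u*k,v*k,4)[:2] for u,v in((463,96),(621,101),(596,261))]
print(p,(p[0]+p[2])/2,np.linalg.norm(p[0]-p[1]),np.linalg.norm(p[2]-p[1]))
m=(p[0]+p[2])/2;print(local([m[0],m[1],264])*1000)"
```

```text
[array([355.87, 322.92]), array([364.21, 467.55]), array([513.52, 460.53])] [434.7  391.73] 144.87193760825522 149.4716754559681
[ 65.9  124.13   0.47]
```

```bash
python3 -m crank '[[0.022,0.0413,0,0,0,0],[0.022,0.0413,0,0,0,0],[0.022,0.0413,0,0,0,0],[0,0,0,0,0,0]]' >/dev/null
python3 -m crank '[[0,0,0.05,0,0,0],[0,0,0.05,0,0,0],[0,0,0.05,0,0,0],[0,0,0.045,0,0,0],[0,0,0,0,0,0]]' >/dev/null
python3 -m crank '[[0,0,0.012,0,0,0],[0,0,0,0,0,0],[0,0,0,0,0,0]]'
```

```text
time: 36.0
tool_pos: [434.8, 392.8, 59.4]
tcp_rot: [3.14, 0.002, 3.113]
contact_force: [-0.9, 0.0, -2.1]
grip_width: 42.2
finger_force: 29.6
```

```bash
python3 -m crank '[[0,-0.001,0.006,0,0,0],[0,0,0.003,0,0,0],[0,0,0.001,0,0,0],[0,0,0,0,0,0]]'
python3 -m crank '[[0,0,0.001,0,0,0],[0,0,0.0005,0,0,0],[0,0,0,0,0,0]]'
```

```text
time: 36.5
tool_pos: [433.9, 391.3, 48.9]
tcp_rot: [3.142, 0.0, 3.113]
contact_force: [-3.2, -2.5, 6.0]
grip_width: 42.4
finger_force: 29.6
time: 36.88
tool_pos: [433.9, 391.3, 48.8]
tcp_rot: [3.141, 0.001, 3.113]
contact_force: [-5.1, -5.0, 16.7]
grip_width: 42.1
finger_force: 29.6
```

```bash
python3 -m crank '[[0,0,-0.001,0,0,0],[0,0,0,0,0,0],[0,0,0,0,0,0],[0,0,0,0,0,0],[0,0,0,0,0,0]]' 100 >/dev/null
python3 -m crank '[[0,0,0,0,0,0],[0,0,-0.03,0,0,0],[0,0,-0.06,0,0,0],[0,0,-0.06,0,0,0],[0,0,-0.06,0,0,0]]'|sed -n 2,6p
python3 -m crank '[[0,0,-0.06,0,0,0],[-0.0095,-0.0515,0,0,0,0],[-0.0095,-0.0515,0,0,0,0],[-0.0095,-0.0515,0,0,0,0],[-0.0095,-0.0515,0,0,0,0]]' >/dev/null
python3 -m crank '[[-0.0095,-0.0515,0,0,0,0],[-0.0095,-0.0515,0,0,0,0],[-0.0095,-0.0515,0,0,0,0],[-0.0095,-0.0515,0,0,0,0],[-0.0095,-0.0515,0,0,0,0]]' >/dev/null
python3 -m crank '[[-0.0095,-0.0515,0,0,0,0],[-0.0095,-0.0515,0,0,0,0],[-0.0095,-0.0515,0,0,0,0],[0,0,0,0,0,0],[0,0,0,0,0,0]]'
python3 -c "
from h import *
c=snap('wrist','w6.png');s=setup('side');cv2.imwrite('pics/side6.png',s['img']);print(c['o']['joint_positions'])"
```

```text
tool_pos: [433.8, 391.2, 259.6]
tcp_rot: [3.141, 0.0, 3.113]
contact_force: [0.3, 0.7, -0.8]
grip_width: 91.7
finger_force: 0.0
time: 40.0
tool_pos: [530.0, -229.3, 317.3]
tcp_rot: [3.141, -0.0, 3.112]
contact_force: [0.5, -0.1, -0.6]
grip_width: 91.7
finger_force: 0.0
[-0.54  0.39  1.2   0.    1.55 -2.08]
```

View pics/w6.png

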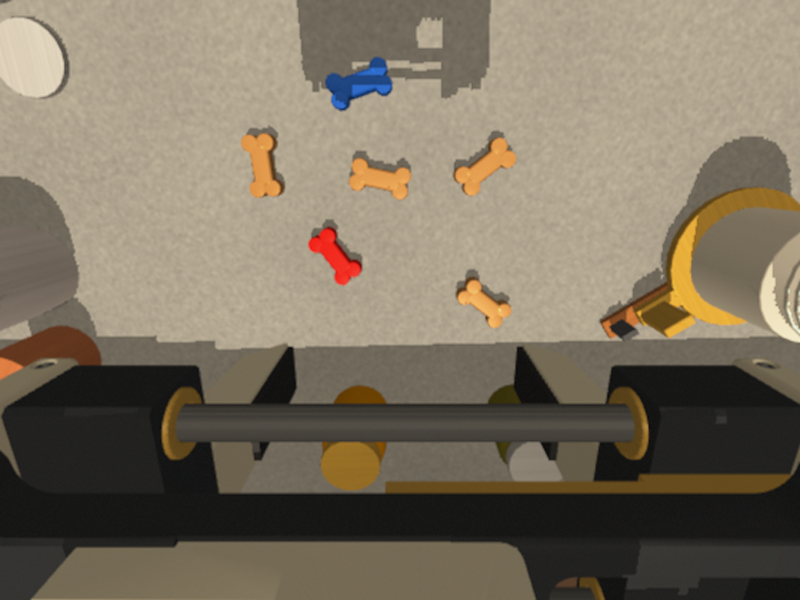

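View pics/side6.png

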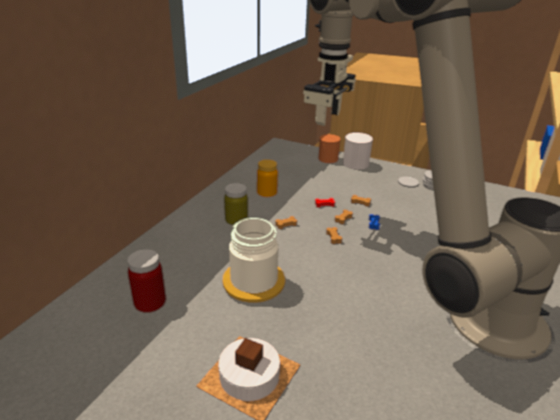

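Four tan biscuits at (262,165), (380,178), (486,167), (484,303). The cap stands upright mid-mat and the canister is open.

```bash
cat >> h.py <<'E'
def biscuits(name='wrist',z=14):
    c=setup(name);hsv=cv2.cvtColor(c['img'],cv2.COLOR_BGR2HSV)
    m=cv2.inRange(hsv,(9,110,70),(20,255,255));out=[]
    for t in cv2.findContours(m,cv2.RETR_EXTERNAL,cv2.CHAIN_APPROX_NONE)[0]:
        if cv2.contourArea(t)<60: continue
        P=np.array([onz(c,u,v,z)[:2] for u,v in t[:,0]],np.float32)
        (x,y),(w,h),_=r=cv2.minAreaRect(P);b=cv2.boxPoints(r);e=max((b[1]-b[0],b[2]-b[1]),key=np.linalg.norm)
        M=cv2.moments(P);cen=np.array([M['m10'],M['m01']])/M['m00']
        if 45<max(w,h)<85 and 22<min(w,h)<50 and np.hypot(x-560,y-143)>170: out.append((cen,np.arctan2(e[1],e[0])%np.pi,max(w,h),min(w,h)))
    for o in out: print(name,o[0],'ang %.2f size %.0f %.0f'%o[1:])
    return c,out
E
python3 -c "
from h import *
biscuits();biscuits('scene');biscuits('side')"
```

```text
wrist [1047.3    33.99] ang 0.78 size 56 23
wrist [ 721.02 -290.82] ang 1.54 size 65 26
wrist [ 601.96 -140.02] ang 0.88 size 67 34
wrist [ 460.16 -254.28] ang 1.34 size 63 33
wrist [ 451.3  -142.88] ang 2.22 size 64 34
wrist [ 443.72 -376.92] ang 0.04 size 64 36
scene [ 448.11 -380.49] ang 0.05 size 73 38
scene [ 465.   -257.63] ang 1.33 size 67 44
scene [ 606.09 -144.32] ang 0.88 size 63 46
scene [ 456.2  -147.47] ang 2.24 size 77 31
side [462.49 342.94] ang 1.59 size 46 46
side [ 451.88 -137.54] ang 2.18 size 81 35
side [ 461.26 -248.29] ang 1.34 size 80 41
```

```bash
python3 -m crank '[[0.0406,0.042,0,0,0,0],[0.0406,0.042,0,0,0,0],[0,0,0,0,0,0]]' 60 >/dev/null
python3 -m crank '[[0,0,0.05,0,0,0.178],[0,0,0.05,0,0,0.178],[0,0,0.05,0,0,0.178],[0,0,0.05,0,0,0.178],[0,0,0.03,0,0,0.178]]' >/dev/null
python3 -m crank '[[0,0,0,0,0,0],[0,0,0,0,0,0]]'
python3 -c "
from h import *
print(local([451.3,-142.9,4])*1000);biscuits()"
```

```text
time: 41.5
tool_pos: [452.6, -143.9, 88.7]
tcp_rot: [3.141, 0.002, 2.227]
contact_force: [-0.4, -0.3, -0.3]
grip_width: 54.9
finger_force: 0.0
[ 1.77 -0.54 84.69]
wrist [ 451.48 -142.5 ] ang 2.21 size 67 33
```

```bash
python3 -m crank '[[0.0015,-0.0005,0.042,0,0,0],[0,0,0.0425,0,0,0],[0,0,0,0,0,0],[0,0,0,0,0,0]]' |sed -n 2,4p
python3 -m crank '[[0,0,0,0,0,0],[0,0,0,0,0,0],[0,0,0,0,0,0],[0,0,0,0,0,0],[0,0,0,0,0,0]]' 0 |sed -n 2,6p
python3 -m crank '[[0,0,-0.05,0,0,0],[0,0,-0.055,0,0,0],[0,0,-0.055,0,0,0],[0,0,-0.055,0,0,0],[0,0,-0.055,0,0,0]]' |sed -n 2,6p
python3 -m crank '[[0.027,0.0433,0,0,0,0],[0.027,0.0433,0,0,0,0],[0.027,0.0433,0,0,0,0],[0.027,0.0433,0,0,0,0],[0.027,0.0433,0,0,0,0]]' >/dev/null
python3 -m crank '[[0.027,0.0433,0,0,0,0],[0,0,0,0,0,0],[0,0,0,0,0,0]]'
python3 -c "
from h import *
print(local([559,143.3,140])*1000)"
```

```text
tool_pos: [451.0, -142.8, 4.2]
tcp_rot: [3.141, 0.002, 2.224]
contact_force: [0.2, -0.7, 1.4]
tool_pos: [450.2, -142.5, 3.1]
tcp_rot: [3.141, 0.0, 2.223]
contact_force: [-0.6, 0.3, 2.9]
grip_width: 19.8
finger_force: 30.0
tool_pos: [449.7, -142.3, 274.8]
tcp_rot: [3.142, -0.0, 2.223]
contact_force: [1.8, -0.8, -0.6]
grip_width: 19.7
finger_force: 30.0
time: 44.3
tool_pos: [558.0, 143.7, 272.5]
tcp_rot: [-3.14, -0.0, 2.223]
contact_force: [0.7, -0.6, 0.9]
grip_width: 19.7
finger_force: 30.0
[ -1.     0.73 132.51]
```

```bash
python3 -m crank '[[-0.001,0.0007,0.05,0,0,0],[0,0,0.04,0,0,0],[0,0,0.04,0,0,0],[0,0,0,0,0,0]]'
python3 -m crank '[[0,0,0,0,0,0],[0,0,0,0,0,0],[0,0,0,0,0,0]]' 35|sed -n 2,6p
python3 -m crank '[[0,0,-0.05,0,0,0],[0,0,-0.05,0,0,0],[0,0,-0.05,0,0,0],[0,0,0,0,0,0]]' 
python3 -c "
from h import *
biscuits('scene');c=snap('wrist','w7.png')"
```

```text
time: 44.8
tool_pos: [557.4, 142.0, 140.6]
tcp_rot: [-3.136, -0.003, 2.221]
contact_force: [-0.4, 0.4, -0.7]
grip_width: 19.6
finger_force: 30.0
tool_pos: [560.1, 143.6, 144.5]
tcp_rot: [3.139, 0.001, 2.223]
contact_force: [-0.2, -0.8, -0.8]
grip_width: 32.2
finger_force: 0.0
time: 45.68
tool_pos: [561.2, 143.9, 298.4]
tcp_rot: [3.133, 0.005, 2.223]
contact_force: [1.1, 0.6, -0.1]
grip_width: 32.1
finger_force: 0.0
scene [ 447.93 -380.49] ang 0.05 size 73 38
scene [ 464.93 -257.38] ang 1.33 size 67 44
scene [ 606.24 -144.39] ang 0.88 size 63 46
```

View pics/w7.png

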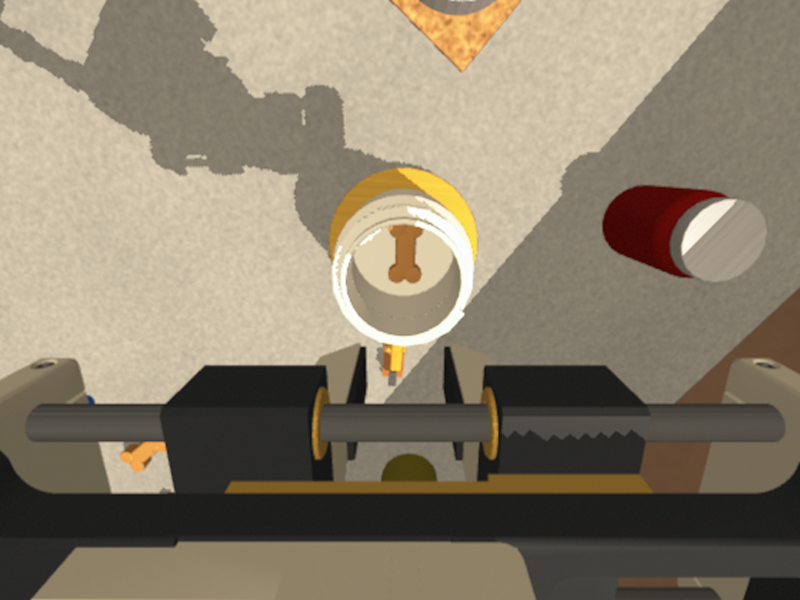

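The biscuit lies inside the canister at (404,255). Next is the one at (602,-140).

```bash
python3 -m crank '[[-0.0502,-0.0276,0,0,0,0],[-0.0502,-0.0276,0,0,0,0],[-0.0502,-0.0276,0,0,0,0],[-0.0502,-0.0276,0,0,0,0],[-0.0502,-0.0276,0,0,0,0]]' 60 >/dev/null
python3 -m crank '[[0,0,0.026,0,0,0.168],[0,0,0.026,0,0,0.168],[0,0,0.026,0,0,0.168],[0,0,0.026,0,0,0.168],[0,0,0.026,0,0,0.168]]' >/dev/null
python3 -m crank '[[0,0,0.026,0,0,0.168],[0,0,0.026,0,0,0.168],[0,0,0.026,0,0,0.168],[0,0,0,0,0,0],[0,0,0,0,0,0]]'
python3 -c "
from h import *
print(local([602,-140,4])*1000);biscuits()"
```

```text
time: 47.65
tool_pos: [602.2, -139.7, 85.2]
tcp_rot: [-3.141, -0.0, 0.882]
contact_force: [0.2, 0.2, 0.6]
grip_width: 55.1
finger_force: 0.0
[-0.38  0.08 81.23]
wrist [ 603.26 -139.33] ang 0.88 size 65 33
```

```bash
python3 -m crank '[[0.0005,-0.0005,0.041,0,0,0],[0,0,0.0405,0,0,0],[0,0,0,0,0,0],[0,0,0,0,0,0]]' |sed -n 2,4p
python3 -m crank '[[0,0,0,0,0,0],[0,0,0,0,0,0],[0,0,0,0,0,0],[0,0,0,0,0,0],[0,0,0,0,0,0]]' 0 |sed -n 2,6p
python3 -m crank '[[0,0,-0.05,0,0,0],[0,0,-0.055,0,0,0],[0,0,-0.055,0,0,0],[0,0,-0.055,0,0,0],[0,0,-0.055,0,0,0]]' |sed -n 2,6p
python3 -m crank '[[0.0382,-0.0427,0,0,0,0],[0.0382,-0.0427,0,0,0,0],[0.0382,-0.0427,0,0,0,0],[0.0382,-0.0427,0,0,0,0],[0.0382,-0.0427,0,0,0,0]]' >/dev/null
python3 -m crank '[[0,0,0,0,0,0],[0,0,0,0,0,0],[0,0,0,0,0,0]]'
python3 -c "
from h import *
print(local([559,143.3,142])*1000)"
```

```text
tool_pos: [602.6, -139.1, 4.8]
tcp_rot: [3.14, -0.001, 0.88]
contact_force: [-0.1, -0.1, -0.4]
tool_pos: [602.1, -139.0, 3.7]
tcp_rot: [3.141, -0.0, 0.879]
contact_force: [-0.2, 1.0, 1.3]
grip_width: 19.9
finger_force: 30.0
tool_pos: [601.7, -138.8, 275.3]
tcp_rot: [-3.141, -0.0, 0.879]
contact_force: [0.7, -0.9, -0.8]
grip_width: 19.7
finger_force: 30.0
time: 50.45
tool_pos: [559.8, 142.9, 273.4]
tcp_rot: [3.142, 0.0, 0.877]
contact_force: [0.7, -0.0, -0.9]
grip_width: 19.7
finger_force: 30.0
[ -0.17  -0.89 131.39]
```

```bash
python3 -m crank '[[0,-0.0009,0.05,0,0,0],[0,0,0.04,0,0,0],[0,0,0.04,0,0,0],[0,0,0,0,0,0]]' |sed -n 2,6p
python3 -m crank '[[0,0,0,0,0,0],[0,0,0,0,0,0],[0,0,0,0,0,0]]' 35|sed -n 2,6p
python3 -m crank '[[0,0,-0.05,0,0,0],[0,0,-0.05,0,0,0],[0,0,-0.05,0,0,0],[0,0,0,0,0,0]]' >/dev/null
python3 -m crank '[[-0.0462,0.0222,0,0,0,0],[-0.0462,0.0222,0,0,0,0],[-0.0462,0.0222,0,0,0,0],[-0.0462,0.0222,0,0,0,0],[-0.0462,0.0222,0,0,0,0]]' 60 >/dev/null
python3 -m crank '[[-0.0462,0.0222,0,0,0,0],[-0.0462,0.0222,0,0,0,0],[-0.0462,0.0222,0,0,0,0],[0,0,0.01,0,0,-0.154],[0,0,0.05,0,0,-0.154]]' >/dev/null
python3 -m crank '[[0,0,0.05,0,0,-0.154],[0,0,0.05,0,0,0],[0,0,0.05,0,0,0],[0,0,0,0,0,0],[0,0,0,0,0,0]]'
python3 -c "
from h import *
print(local([460.2,-254.3,4])*1000);biscuits();biscuits('scene')"
```

```text
tool_pos: [557.2, 143.3, 140.8]
tcp_rot: [-3.137, 0.005, 0.877]
contact_force: [0.3, -0.2, 0.3]
grip_width: 19.9
finger_force: 30.0
tool_pos: [559.6, 144.9, 145.0]
tcp_rot: [3.14, -0.002, 0.879]
contact_force: [-0.3, 0.5, 0.2]
grip_width: 32.0
finger_force: 0.0
time: 53.7
tool_pos: [460.5, -253.5, 85.0]
tcp_rot: [3.14, 0.001, 1.341]
contact_force: [0.5, 0.3, 0.8]
grip_width: 55.1
finger_force: 0.0
[-0.75 -0.29 80.97]
wrist [ 460.41 -253.56] ang 1.34 size 67 33
scene [ 448.06 -380.53] ang 0.05 size 73 38
scene [ 464.96 -258.03] ang 1.30 size 66 46
```

```bash
python3 -m crank '[[0,0,0.041,0,0,0],[0,0,0.0405,0,0,0],[0,0,0,0,0,0],[0,0,0,0,0,0]]' |sed -n 2,4p
python3 -m crank '[[0,0,0,0,0,0],[0,0,0,0,0,0],[0,0,0,0,0,0],[0,0,0,0,0,0],[0,0,0,0,0,0]]' 0 |sed -n 2,6p
python3 -m crank '[[0,0,-0.05,0,0,0],[0,0,-0.055,0,0,0],[0,0,-0.055,0,0,0],[0,0,-0.055,0,0,0],[0,0,-0.055,0,0,0]]' |sed -n 2,6p
python3 -m crank '[[0.0511,0.0007,0,0,0,0],[0.0511,0.0007,0,0,0,0],[0.0511,0.0007,0,0,0,0],[0.0511,0.0007,0,0,0,0],[0.0511,0.0007,0,0,0,0]]' >/dev/null
python3 -m crank '[[0.0511,0.0007,0,0,0,0],[0.0511,0.0007,0,0,0,0],[0.0511,0.0007,0,0,0,0],[0,0,0,0,0,0],[0,0,0,0,0,0]]'
python3 -c "
from h import *
print(local([559,143.3,142])*1000)"
```

```text
tool_pos: [460.5, -253.6, 3.4]
tcp_rot: [3.14, 0.001, 1.341]
contact_force: [-0.2, -0.1, -0.1]
tool_pos: [459.8, -253.0, 2.1]
tcp_rot: [3.142, -0.0, 1.341]
contact_force: [-0.1, 0.8, 1.4]
grip_width: 19.7
finger_force: 30.0
tool_pos: [459.4, -252.8, 273.8]
tcp_rot: [-3.141, -0.0, 1.341]
contact_force: [1.3, -1.1, -0.4]
grip_width: 19.9
finger_force: 30.0
time: 56.8
tool_pos: [558.1, 143.4, 271.6]
tcp_rot: [-3.141, 0.001, 1.341]
contact_force: [-0.8, 0.3, -0.9]
grip_width: 19.4
finger_force: 30.0
[  0.16   1.04 129.61]
```

```bash
python3 -m crank '[[0,0.001,0.05,0,0,0],[0,0,0.04,0,0,0],[0,0,0.04,0,0,0],[0,0,0,0,0,0]]' |sed -n 2,6p
python3 -m crank '[[0,0,0,0,0,0],[0,0,0,0,0,0],[0,0,0,0,0,0]]' 35|sed -n 2,6p
python3 -m crank '[[0,0,-0.05,0,0,0],[0,0,-0.05,0,0,0],[0,0,-0.05,0,0,0],[0,0,0,0,0,0]]' >/dev/null
python3 -m crank '[[-0.0533,0.0006,0,0,0,0],[-0.0533,0.0006,0,0,0,0],[-0.0533,0.0006,0,0,0,0],[-0.0533,0.0006,0,0,0,0],[-0.0533,0.0006,0,0,0,0]]' 60 >/dev/null
python3 -m crank '[[-0.0533,0.0006,0,0,0,0],[-0.0533,0.0006,0,0,0,0],[-0.0533,0.0006,0,0,0,0],[-0.0533,0.0006,0,0,0,0],[-0.0533,0.0006,0,0,0,0]]' >/dev/null
python3 -m crank '[[0,0,0.02,0,0,0.1625],[0,0,0.026,0,0,0.1625],[0,0,0.026,0,0,0.1625],[0,0,0.026,0,0,0.1625],[0,0,0.026,0,0,0.1625]]' >/dev/null
python3 -m crank '[[0,0,0.026,0,0,0.1625],[0,0,0.026,0,0,0.1625],[0,0,0.026,0,0,0.1625],[0,0,0,0,0,0],[0,0,0,0,0,0]]'
python3 -c "
from h import *
print(local([443.7,-376.9,4])*1000);biscuits();biscuits('scene')"
```

```text
tool_pos: [557.4, 141.8, 139.5]
tcp_rot: [-3.135, 0.002, 1.339]
contact_force: [0.2, -1.0, 0.1]
grip_width: 19.9
finger_force: 30.0
tool_pos: [560.0, 143.5, 143.5]
tcp_rot: [3.139, -0.001, 1.341]
contact_force: [0.0, 0.5, -0.8]
grip_width: 31.9
finger_force: 0.0
time: 60.68
tool_pos: [444.0, -377.0, 90.7]
tcp_rot: [3.141, -0.001, 0.044]
contact_force: [0.1, -0.7, -0.1]
grip_width: 55.0
finger_force: 0.0
[-0.32 -0.21 86.69]
wrist [ 443.74 -377.78] ang 0.04 size 66 33
scene [ 448.13 -380.55] ang 0.05 size 73 38
```

```bash
python3 -m crank '[[0,0.0004,0.043,0,0,0],[0,0,0.0435,0,0,0],[0,0,0,0,0,0],[0,0,0,0,0,0]]' |sed -n 2,4p
python3 -m crank '[[0,0,0,0,0,0],[0,0,0,0,0,0],[0,0,0,0,0,0],[0,0,0,0,0,0],[0,0,0,0,0,0]]' 0 |sed -n 2,6p
python3 -m crank '[[0,0,-0.05,0,0,0],[0,0,-0.055,0,0,0],[0,0,-0.055,0,0,0],[0,0,-0.055,0,0,0],[0,0,-0.055,0,0,0]]' |sed -n 2,6p
python3 -m crank '[[0.0138,-0.0515,0,0,0,0],[0.0138,-0.0515,0,0,0,0],[0.0138,-0.0515,0,0,0,0],[0.0138,-0.0515,0,0,0,0],[0.0138,-0.0515,0,0,0,0]]' >/dev/null
python3 -m crank '[[0.0138,-0.0515,0,0,0,0],[0.0138,-0.0515,0,0,0,0],[0.0138,-0.0515,0,0,0,0],[0.0138,-0.0515,0,0,0,0],[0.0138,-0.0515,0,0,0,0]]' >/dev/null
python3 -m crank '[[0,0,0,0,0,0],[0,0,0,0,0,0]]'
python3 -c "
from h import *
print(local([559,143.3,142])*1000)"
```

```text
tool_pos: [444.1, -377.5, 4.3]
tcp_rot: [3.141, -0.001, 0.042]
contact_force: [-0.3, -0.3, -1.2]
tool_pos: [443.7, -377.2, 3.6]
tcp_rot: [-3.142, -0.0, 0.041]
contact_force: [-1.3, -0.7, 1.6]
grip_width: 19.5
finger_force: 30.0
tool_pos: [443.5, -376.9, 275.3]
tcp_rot: [-3.141, -0.0, 0.041]
contact_force: [0.8, -1.1, -0.5]
grip_width: 19.6
finger_force: 30.0
time: 64.03
tool_pos: [560.3, 142.7, 273.2]
tcp_rot: [3.141, 0.001, 0.041]
contact_force: [-0.5, -0.1, 0.6]
grip_width: 19.8
finger_force: 30.0
[ -1.16  -0.72 131.18]
```

```bash
python3 -m crank '[[-0.001,-0.0007,0.05,0,0,0],[0,0,0.04,0,0,0],[0,0,0.04,0,0,0],[0,0,0,0,0,0]]' |sed -n 2,6p
python3 -m crank '[[0,0,0,0,0,0],[0,0,0,0,0,0],[0,0,0,0,0,0]]' 35|sed -n 2,6p
python3 -m crank '[[0,0,-0.05,0,0,0],[0,0,-0.05,0,0,0],[0,0,-0.05,0,0,0],[-0.05,0,-0.05,0,0,0],[-0.04,0,-0.05,0,0,0]]' >/dev/null
python3 -m crank '[[0,0,0,0,0,0],[0,0,0,0,0,0]]'
python3 -c "
from h import *
snap('wrist','w8.png')
s=setup('scene');biscuits('scene');biscuits('side');cv2.imwrite('pics/s8.png',cv2.resize(s['img'],(800,600)))"
```

```text
tool_pos: [557.6, 141.8, 141.0]
tcp_rot: [3.141, 0.007, 0.039]
contact_force: [0.2, -0.4, -0.1]
grip_width: 19.8
finger_force: 30.0
tool_pos: [560.3, 143.6, 145.0]
tcp_rot: [-3.141, -0.003, 0.041]
contact_force: [0.6, 0.3, 0.2]
grip_width: 32.0
finger_force: 0.0
time: 65.78
tool_pos: [476.2, 140.3, 386.8]
tcp_rot: [-3.142, -0.001, 0.041]
contact_force: [-1.1, -0.3, -1.1]
grip_width: 32.1
finger_force: 0.0
side [462.74 342.78] ang 0.01 size 45 45
```

View pics/w8.png

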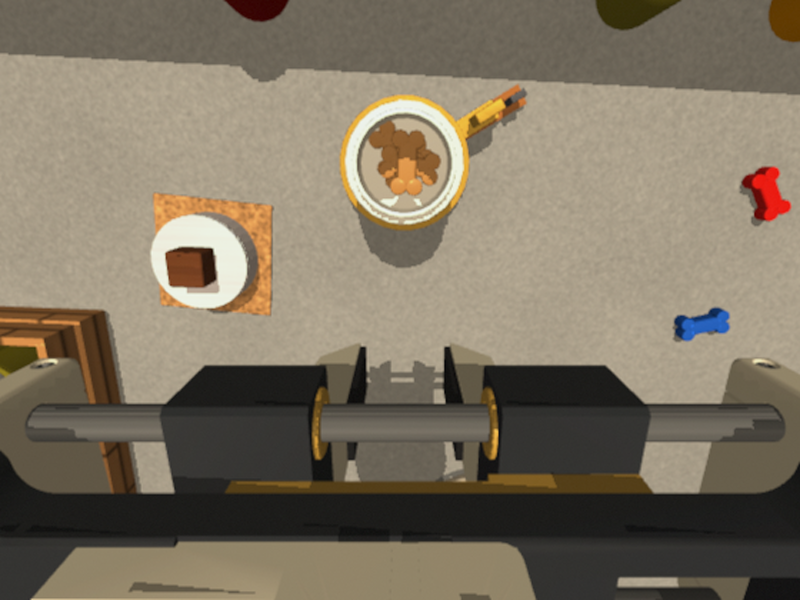

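View pics/s8.png

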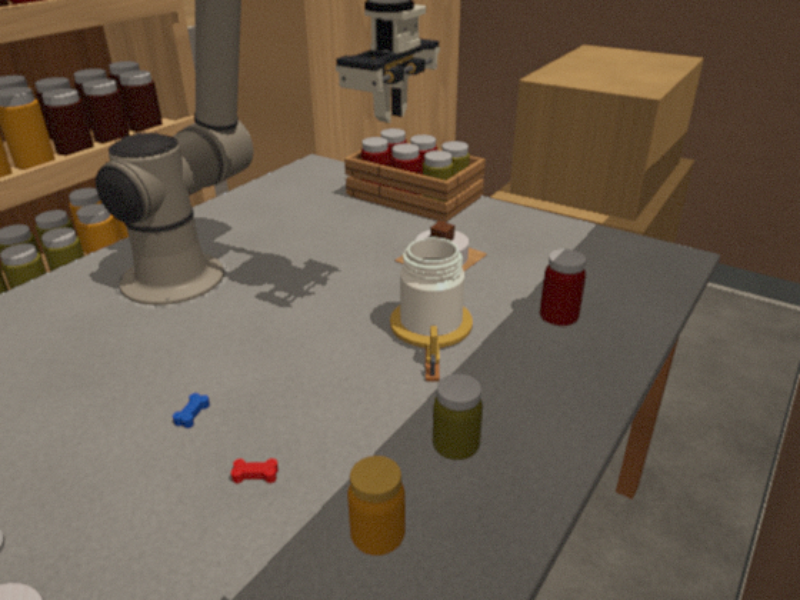

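The biscuits are all in the canister at (406,160), the ear is in line with the mark at (515,97), and the jars are unmoved. One number check of the cap and ring before handing in.

```bash
python3 -c "
from h import *
c=setup('wrist');k=.7
w=lambda u,v,z:onz(c,u*k,v*k,z)[:2]
print('cap',w(199.5,261.5,44),'mat',(w(154,193,4)+w(271,315,4))/2,(w(272,206,4)+w(161,305,4))/2)
a=np.array([559,143.3])
for P in (w(490,116,68),w(517,98,40),w(515,97,40)):d=P-a;print(np.hypot(*d),np.arctan2(d[1],d[0]))"
```

```text
cap [435.02 387.91] mat [432.61 386.44] [431.82 387.23]
101.7903610127201 -1.0434980302281023
141.71550560621378 -1.0226447632014144
140.22476457637254 -1.008512569046754
```

The cap is within 3 mm of the mat's centre and the ring is within about 0.03 rad of the mark.

```bash
python3 -c "
from plant import bot
print(bot.close_job())"
```

```text
the job is handed in; nothing more can be done
None
```

The job is handed in at about 66 s: ring locked at the mark, cap standing upright mid-mat, all four biscuits I found in the canister, and the jars unmoved in the last pictures; no verdict was returned.

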